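# Fit the blue roller into the sprung bay of the edge-finishing machine

## Robot

A 6-joint arm with a two-finger parallel gripper is mounted at the origin on the work surface. World frame = base frame: x ahead of the robot, y to its left, z up, the work surface at z = 0. Lengths are in mm, angles in degrees, forces in N, time in s.
With the tool pointing down it reaches from about 350 to 975 mm from the base axis. Payload 7.1 kg.
Tool frame: the origin (TCP) lies midway between the tips of the shut fingers; the grasp point (between the pads) lies 19 mm behind it; y points along the fingers, x is the direction in which the jaws open and shut, and the axes are right-handed (so a half turn about y gives the same grasp; the last joint's range is limited). The gripper opens to 88 mm and grips with 3 to 60 N. Pads are 20 mm wide; open, the fingers measure 115 mm over their backs; the gripper's body (75 mm by 178 mm) begins 61 mm behind the grasp point.
Start: joints at [-72.193, 24.242, 93.386, -0, 62.372, -1.089], TCP at [202.426, -591.294, 222.675] pointing down, gripper open.
Joint ranges: [-172.04, 172.04], [-51.8, 120.97], [4.93, 147.93], [-75.15, 255.16], [6.16, 154.13], [-145.62, 145.62]. Speed limits (degrees/s): [136.94, 136.94, 172.46, 180, 180, 180].

## Interface

Orientations are given as a 3x3 rotation matrix whose columns are the frame's x, y, z axes.
In Python, from rig import arm gives the robot as it stands.
- The arm moves only by the shell command python3 -m creep 'ROWS' [FORCE]. ROWS is JSON, a list of rows, each an object with "xyz": the shift along the tool's x, y, z scaled (see below), a list of three; "delta_rot": the turn, a rotation vector about the tool's x, y, z scaled (see below), a list of three; "hand": the opening, from 0 (shut) to 1 (fully open). In form: [{"xyz": [x, y, z], "delta_rot": [wx, wy, wz], "hand": hand}, ...]. A call has 1 to 20 rows; each row shifts and turns the pose as measured when the row begins, along the tool's axes as they then stand; what a row does not reach is not made up. The controller multiplies each number of a shift by 0.02 m and each number of a turn by 0.1 rad. A row lasts 1/10 s, in which the tool goes at most 50 mm and 8.59 degrees, less where a joint would pass 70% of its speed; a pose out of reach is approached as far as the arm can. A call with a number of a shift or a turn outside -1 to 1 is refused whole. A call with a gripper value outside its range is refused whole. The fingers move at their own pace and stop on an object; FORCE is the grip in N (left out, the last holds). Time passes only in rows, so rows that do not move let the fingers close. It gives the time, the measured TCP pose, the force and the opening at its end, in the units of the state.
- arm.observe(): the state, without advancing time (a new reading comes with each control period).
- arm.get_image(name): name is "scene" or "side" or "wrist"; returns a dict with "color" (400x640x3 uint8, red, green, blue), "intrinsics" (3x3 intrinsics, pixels), "eye" and "orientation" of the camera in the world. Camera axes: x right, y down, z forward; pixel columns grow to the right and rows downward; lengths in mm; the calibration is good to about 2 mm. A picture is of the moment at which its call begins. There is no depth.
- arm.finish_job(): hands the job in, once; it reports no verdict.
The state is a dict: "time": time; "joints": joint angles; "joint_velocities": joint speeds; "joint_efforts": joint torques, N m; "ee_pos": TCP position; "ee_rot": TCP orientation; "ft_force": force on the tool from outside, world axes, zero at the start; "ft_torque": the same for the moment, N m; "opening": finger opening in mm.
Only numpy, scipy, OpenCV 4.12 (cv2) and the standard library are available. Lean on these libraries where they do the work, as an engineer would, in place of code of your own. Each camera call takes 0.05 s, during which the arm holds its last target.

## Task

On this shoemaker's bench, take the blue roller from the wooden rack and fit it in the empty roller bay of the grey edge-finishing machine: push the orange sprung plate back with one end of the roller while the other end is still raised, then tip that other end down inside the fixed steel cheek. Leave the roller lying level and fully home in the bay, let go of it, and leave the tan roller where it lies in the rack.

Things in the scene. Friction and masses are not known exactly. Their poses are not given: they have to be found in the camera images.
- roller_blue: Roller to fit: plain cylinder, diameter 30, length 130 mm, about 0.25 kg, ends alike, steel with blue sleeve. Origin at its middle on its axis; its y runs along it. Starts level in either place of a fixed wooden rack (right, -y), in two V notches 45 mm either side of its middle, axis 55 mm above the table; between the notches fingers have room down to 12 mm above the table.
- roller_tan: The other roller, same size, tan cork sleeve, parallel to the blue one and 100 mm beside it in the same rack, in equal V notches. Origin at its middle on its axis, y along it. Not to be moved.
- bay: Grey fixed machine. Origin on the table under the seated roller's middle, y along it to the orange plate, z up. Seated: axis level, 75 mm up, in open V notches at y -45 and 45 mm (mouth 48 mm wide, rims 78 mm up); between them room for fingers down to 15 mm up. Fixed cheek: 60 mm wide, inner face y -65 mm, top 81 mm up. Drive housing: y 100 to 180 mm, 120 mm wide, 110 mm high.
- plate (a joint): How far the orange sprung plate is pushed back along the bay's y, in m: 0 free (its face at y 53 mm), 0.012 with the roller seated, 0.032 at the stop. Plate upright, 36 mm wide, 8 thick, from 55 to 95 mm above the table. Takes 2 N to start plus 250 N per m (5 N at 12 mm, 8 N at 24 mm); it slides the released roller back against the fixed cheek.
Things that resemble listed ones, but are neither listed nor needed, are in the scene too. What is shaped like the roller_blue but yellow is not meant.

How it is judged:
By the outcome, as a careful person would: the job done as asked, in the order asked, and still so for the second after the job is handed in, with the robot touching nothing.
It also fails if it takes over 38 s, if anything falls off the work surface, if the arm or the gripper's body presses on something with over 40 N, if the wrist force passes 120 N, or if a joint passes its speed limit or range.

## Working session

There is one attempt and no reset: what is moved stays moved. The work goes in short steps, Python scripts to look and compute and a shell command to move; the robot and the scene stay as the last step left them, time stands still between calls to the robot, and variables do not carry over. Pictures are saved under pics/ and viewed, and the job is handed in when it is done.

```bash
ls; mkdir -p pics; cat > h.py <<'E'
import numpy as np, cv2
from rig import arm
def cam(n):
    d=arm.get_image(n); return d
def save(d,p): cv2.imwrite('pics/'+p,cv2.cvtColor(d['color'],cv2.COLOR_RGB2BGR))
def ray(d,u,v):
    K=np.array(d['intrinsics']);R=np.array(d['orientation'])
    r=R@np.linalg.solve(K,[u,v,1.]);return np.array(d['eye'],float),r/np.linalg.norm(r)
def onz(d,u,v,z):
    e,r=ray(d,u,v);return e+r*(z-e[2])/r[2]
def proj(d,p):
    K=np.array(d['intrinsics']);R=np.array(d['orientation'])
    c=K@(R.T@(np.array(p)-np.array(d['eye'])));return c[:2]/c[2]
E
python3 - <<'E'
from h import *
import pickle
D={}
for n in ['scene','side','wrist']:
    d=cam(n);save(d,n+'0.png');D[n]=d
    print(n,np.round(d['eye']),np.round(d['orientation'],3).tolist(),np.round(d['intrinsics'],1).tolist())
pickle.dump(D,open('D0.pkl','wb'))
o=arm.observe();print(o)
E
```

```text
pics
scene [1132. -305.  578.] [[0.39, 0.534, -0.75], [0.921, -0.227, 0.317], [-0.001, -0.814, -0.581]] [[394.1, 0.0, 317.2], [0.0, 394.1, 199.7], [0.0, 0.0, 1.0]]
side [ 260. -636.  437.] [[0.943, -0.163, 0.29], [-0.333, -0.468, 0.819], [0.002, -0.868, -0.496]] [[376.7, 0.0, 321.6], [0.0, 376.7, 205.9], [0.0, 0.0, 1.0]]
wrist [ 275. -566.  383.] [[0.324, -0.909, -0.262], [-0.946, -0.312, -0.089], [-0.001, 0.276, -0.961]] [[300.1, 0.0, 324.3], [0.0, 300.1, 197.9], [0.0, 0.0, 1.0]]
{'time': 0.15, 'joints': array([-7.21927058e+01,  2.42754384e+01,  9.34205566e+01, -1.91711853e-03,
        6.23720952e+01, -1.08902070e+00]), 'joint_velocities': array([-0.03945986, -0.1941648 , -0.15110664,  0.10104847, -0.0090545 ,
        0.03078574]), 'joint_efforts': array([-6.53713755e-06, -5.44984066e+01, -2.73919469e+01,  6.44552568e-02,
        2.04004854e-02, -5.79690391e-05]), 'ee_pos': array([ 202.29082641, -590.90447333,  222.07427135]), 'ee_rot': array([[ 3.23871031e-01, -3.91656050e-04,  9.46101158e-01],
       [-9.46100493e-01,  1.12239571e-03,  3.23871268e-01],
       [-1.18874603e-03, -9.99999293e-01, -7.03452394e-06]]), 'ft_force': array([-0.04578444,  1.04141728, -0.41935031]), 'ft_torque': array([ 0.01023228, -0.02093837,  0.01142633]), 'opening': 87.5869331296296}
```

View pics/scene0.png

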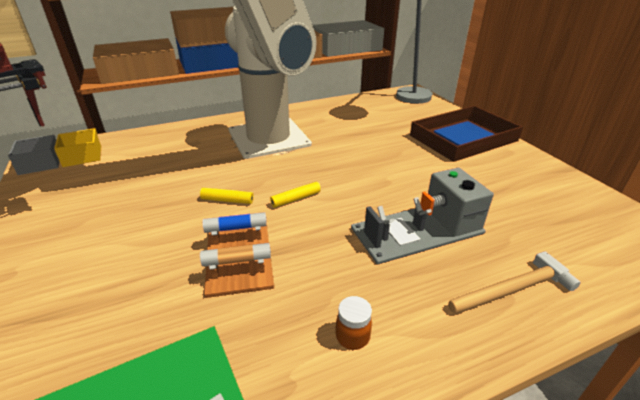

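View pics/side0.png

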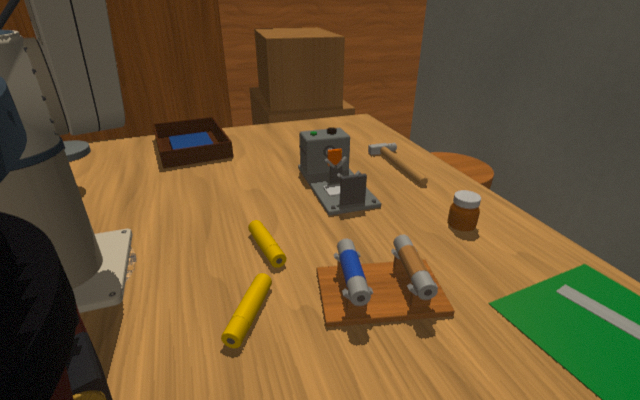

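View pics/wrist0.png

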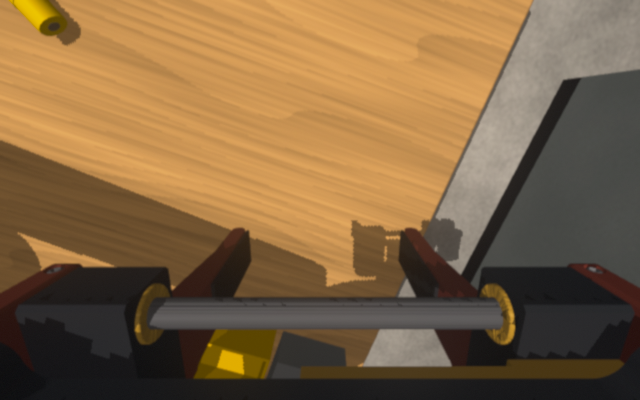

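The blue roller is in the rack at scene (235,223) and side (352,272). Things it could be mistaken for are the tan roller at scene (236,255), the yellow cylinders at scene (227,196) and (296,194), and the blue tray bottom at scene (465,132). By the description I choose the blue-sleeved one in the rack. Next, a close crop to check it.

```bash
python3 - <<'E'
from h import *
import pickle
D=pickle.load(open('D0.pkl','rb'))
def crop(n,x,y,w,h,s): 
    im=cv2.cvtColor(D[n]['color'],cv2.COLOR_RGB2BGR)[y:y+h,x:x+w]
    return cv2.resize(im,None,fx=s,fy=s,interpolation=cv2.INTER_CUBIC)
a=crop('scene',190,190,100,110,4);b=crop('side',310,220,140,110,2.8)
cv2.imwrite('pics/c1.png',np.hstack([a,cv2.resize(b,(392,440*0+308)) if 0 else cv2.copyMakeBorder(b,0,440-b.shape[0],0,0,cv2.BORDER_CONSTANT)]))
cv2.imwrite('pics/c2.png',crop('scene',340,150,170,120,4.7))
cv2.imwrite('pics/c3.png',crop('side',280,110,120,110,5))
for n,box in (('scene',(190,190,290,240)),('side',(320,230,390,310))):
    hsv=cv2.cvtColor(D[n]['color'],cv2.COLOR_RGB2HSV)
    m=cv2.inRange(hsv,(105,120,40),(130,255,255))
    k=np.zeros_like(m);x0,y0,x1,y1=box;k[y0:y1,x0:x1]=255;m&=k
    ys,xs=np.nonzero(m);print(n,len(xs),xs.mean(),ys.mean())
    r=cv2.minAreaRect(np.c_[xs,ys].astype(np.float32));print(r, cv2.boxPoints(r).tolist())
E
```

```text
scene 401 234.1147132169576 222.02992518703243
((234.05487060546875, 221.99388122558594), (12.81005859375, 31.472990036010742), 83.6598129272461) [[217.70730590820312, 217.36582946777344], [248.98779296875, 213.8902130126953], [250.40243530273438, 226.62193298339844], [219.1219482421875, 230.09754943847656]]
side 458 350.7314410480349 263.81441048034935
((350.9115295410156, 263.8423156738281), (29.819969177246094, 17.979684829711914), 74.74488067626953) [[338.3153991699219, 251.82308959960938], [355.6615295410156, 247.09231567382812], [363.5076599121094, 275.8615417480469], [346.1615295410156, 280.5923156738281]]
```

View pics/c1.png

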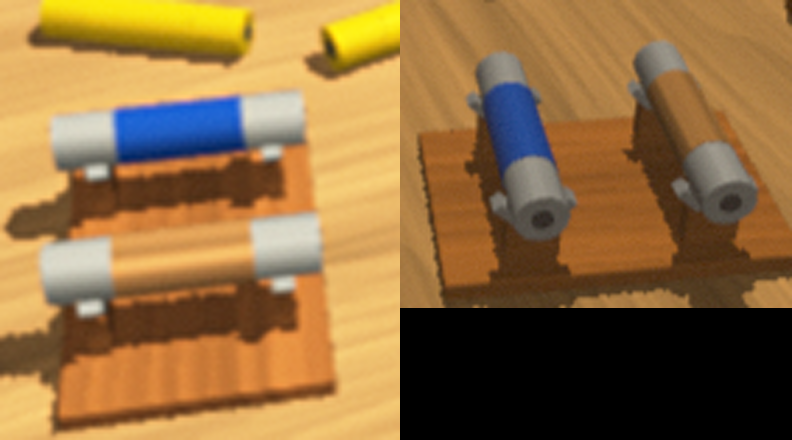

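View pics/c2.png

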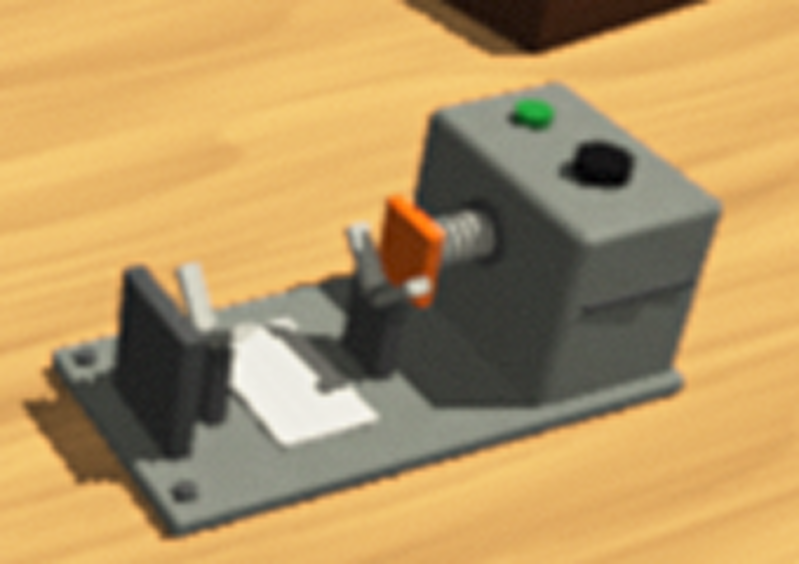

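View pics/c3.png

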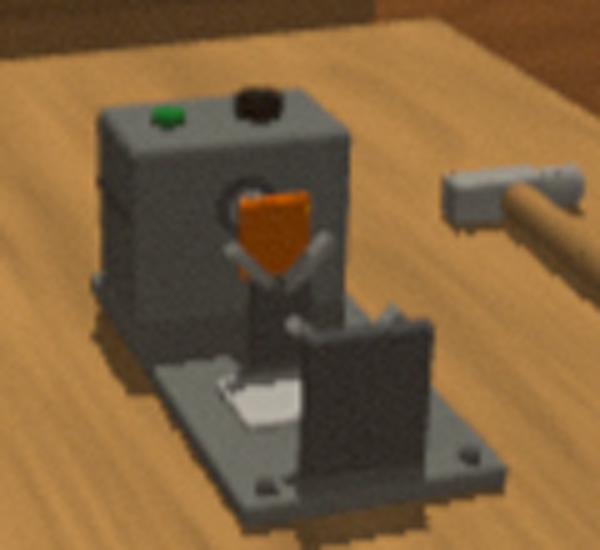

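The crop confirms it: a blue sleeve with steel ends, in the rack at scene ~(235,223), with the tan roller beside it. The machine's housing corners and cheek are clear in both views, so I'll measure.

```bash
python3 - <<'E'
from h import *
import pickle
D=pickle.load(open('D0.pkl','rb'))
s,t=D['scene'],D['side']
def tri(a,b):
    (e1,r1),(e2,r2)=ray(s,*a),ray(t,*b)
    A=np.c_[r1,-r2];k=np.linalg.lstsq(A,e2-e1,rcond=None)[0]
    p,q=e1+k[0]*r1,e2+k[1]*r2
    return (p+q)/2,np.linalg.norm(p-q)
print('mid',tri((234.1,222),(350.9,263.8)))
print('onz scene',onz(s,234.1,222,55),'side',onz(t,350.9,263.8,55))
# sleeve ends mid
print('L',tri((218.4,223.7),(354.8,278.2)),'R',tri((249.7,220.3),(347,249.5)))
print('scene L,R z55',onz(s,218.4,223.7,55),onz(s,249.7,220.3,55)); print('side',onz(t,354.8,278.2,55),onz(t,347,249.5,55))
print('near face side',onz(t,360.4,297.9,55))
def fit(B,W):
    B=np.array(B);W=np.array(W);b=B.mean(0);w=W.mean(0);H=(B-b).T@(W-w)
    th=np.arctan2(H[0,1]-H[1,0],H[0,0]+H[1,1]);R=np.array([[np.cos(th),-np.sin(th)],[np.sin(th),np.cos(th)]])
    o=w-R@b;return o,np.degrees(th),np.round((B@R.T+o)-W,1).tolist()
c=lambda x,y:(x/4.7+340,y/4.7+150); e=lambda x,y:(x/5+280,y/5+110)
h=[onz(s,*c(*p),110)[:2] for p in [(433,108),(553,83),(722,208),(590,245)]]
# camera at +x looking -x,+y : left=-y
print(np.round(h))
B=[(-60,100),(-60,180),(60,180),(60,100)]
print('scene',fit(B,h))
h2=[onz(t,*e(*p),110)[:2] for p in [(100,108),(135,154),(351,132),(300,90)]]
print(np.round(h2))
print('side',fit([(-60,180),(-60,100),(60,100),(60,180)],h2))
ck=[onz(t,*e(*p),81)[:2] for p in [(300,328),(433,318)]];print('cheek side outer top?',np.round(ck))
ck=[onz(s,*c(*p),81)[:2] for p in [(140,266),(203,336),(125,270),(188,343)]];print('cheek scene',np.round(ck))
# plate: orange
for n,d in D.items():
    if n=='wrist':continue
    m=cv2.inRange(cv2.cvtColor(d['color'],cv2.COLOR_RGB2HSV),(5,200,130),(14,255,255)); 
    ys,xs=np.nonzero(m); k=(ys<230)&(xs>300)&(xs<460);print(n,k.sum(),xs[k].min(),xs[k].max(),ys[k].min(),ys[k].max())
E
```

```text
mid (array([ 463.07483101, -210.52107537,   59.85931566]), np.float64(8.68963357884758))
onz scene [ 461.84545805 -213.18388719   55.        ] side [ 465.46708173 -198.89335735   55.        ]
L (array([ 455.46138265, -242.41320339,   58.99899371]), np.float64(7.610524396275484)) R (array([ 470.85071751, -178.02767497,   61.74614374]), np.float64(11.617212342991309))
scene L,R z55 [ 454.54776917 -244.97156892   55.        ] [ 469.14120539 -181.23772592   55.        ]
side [ 457.21053134 -233.12132516   55.        ] [ 474.53233149 -161.1173667    55.        ]
near face side [ 447.52713098 -274.87342015   55.        ]
[[533. 230.]
 [536. 299.]
 [653. 297.]
 [652. 224.]]
scene (array([588.98925006, 122.50525453]), np.float64(-1.8580018667592948), [[-0.4, -5.8], [-1.5, 5.7], [2.1, 3.7], [-0.1, -3.6]])
[[530. 300.]
 [526. 226.]
 [642. 221.]
 [643. 294.]]
side (array([578.98977733, 120.46118198]), np.float64(-2.589375421048161), [[-3.0, 2.7], [-2.9, -3.2], [1.5, -3.5], [4.4, 3.9]])
cheek side outer top? [[552.  66.]
 [612.  56.]]
cheek scene [[556.  59.]
 [611.  59.]
 [556.  52.]
 [613.  51.]]
scene 65 421 433 192 214
side 25 328 459 149 165
```

```bash
python3 -m creep '[{"xyz":[0,0,0],"delta_rot":[0,-1,0],"hand":1},{"xyz":[0,0,0],"delta_rot":[0,-1,0],"hand":1},{"xyz":[0,0,0],"delta_rot":[0,-1,0],"hand":1},{"xyz":[0,0,0],"delta_rot":[0,-1,0],"hand":1},{"xyz":[0,0,0],"delta_rot":[0,-1,0],"hand":1},{"xyz":[0,0,0],"delta_rot":[0,-1,0],"hand":1},{"xyz":[0,0,0],"delta_rot":[0,-1,0],"hand":1},{"xyz":[0,0,0],"delta_rot":[0,-1,0],"hand":1},{"xyz":[0,0,0],"delta_rot":[0,-1,0],"hand":1},{"xyz":[0,0,0],"delta_rot":[0,-1,0],"hand":1}]' 55
python3 -m creep '[{"xyz":[0.4,0,1],"delta_rot":[0,0,0],"hand":1},{"xyz":[0.4,0,1],"delta_rot":[0,0,0],"hand":1},{"xyz":[0.4,0,1],"delta_rot":[0,0,0],"hand":1},{"xyz":[0.4,0,1],"delta_rot":[0,0,0],"hand":1},{"xyz":[0.4,0,1],"delta_rot":[0,0,0],"hand":1},{"xyz":[0.4,0,1],"delta_rot":[0,0,0],"hand":1},{"xyz":[0.4,0,1],"delta_rot":[0,0,0],"hand":1},{"xyz":[0.4,0,1],"delta_rot":[0,0,0],"hand":1},{"xyz":[0.4,0,1],"delta_rot":[0,0,0],"hand":1},{"xyz":[0.4,0,1],"delta_rot":[0,0,0],"hand":1},{"xyz":[0.4,0,1],"delta_rot":[0,0,0],"hand":1},{"xyz":[0.4,0,1],"delta_rot":[0,0,0],"hand":1},{"xyz":[0.4,0,1],"delta_rot":[0,0,0],"hand":1},{"xyz":[0.4,0,1],"delta_rot":[0,0,0],"hand":1},{"xyz":[0.4,0,1],"delta_rot":[0,0,0],"hand":1}]'
cat >> h.py <<'E'
def wv(name):
    d=cam('wrist');save(d,name);return d
E
python3 - <<'E'
from h import *
import pickle
d=wv('w1.png');pickle.dump(d,open('w1.pkl','wb'))
print([np.round(d[k],3).tolist() for k in ('eye','orientation')])
print(proj(d,[462,-212,55]),proj(d,[447.5,-275,55]),proj(d,[476.5,-149,55]))
E
```

```text
time: 1.15
ee_pos: [201.5, -588.6, 218.5]
ee_rot: [[0.98, -0.003, 0.2], [-0.2, 0.008, 0.98], [-0.004, -1.0, 0.007]]
ft_force: [0.3, -0.2, 0.8]
opening: 87.7
time: 2.65
ee_pos: [385.3, -298.9, 218.5]
ee_rot: [[0.98, -0.004, 0.2], [-0.2, 0.011, 0.98], [-0.007, -1.0, 0.01]]
ft_force: [0.3, -0.1, 0.5]
opening: 87.8
[[401.815, -226.221, 380.664], [[0.98, -0.191, -0.06], [-0.2, -0.945, -0.26], [-0.007, 0.267, -0.964]]]
[381.39382075  88.38370146] [376.87255609 151.93150663] [386.45449253  17.25435856]
```

View pics/w1.png

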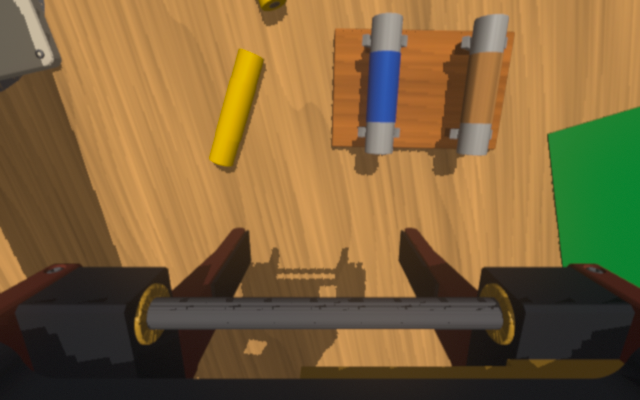

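The wrist view shows the blue roller from about (380,150) to (388,15), with the tan roller to its right at (485,85). That fits my estimate, so I'll refine it from the mask.

```bash
cat > m.py <<'E'
from h import *
def roller(d,z=55):
    m=cv2.inRange(cv2.cvtColor(d['color'],cv2.COLOR_RGB2HSV),(105,120,40),(130,255,255));m[:, :]=m
    n,l,st,c=cv2.connectedComponentsWithStats(m);k=1+np.argmax(st[1:,4])
    ys,xs=np.nonzero(l==k);r=cv2.minAreaRect(np.c_[xs,ys].astype(np.float32));b=cv2.boxPoints(r)
    b=b[np.argsort(b[:,1])];t=b[:2].mean(0);o=b[2:].mean(0)
    P,Q=onz(d,*o,z),onz(d,*t,z)
    v=Q-P;print('px',t,o,'ends',P.round(1),Q.round(1),'mid',((P+Q)/2).round(1),'len',np.linalg.norm(v).round(1),'axis deg from +y to +x',np.degrees(np.arctan2(v[0],v[1])).round(2))
E
python3 - <<'E'
from m import *
import pickle
d=pickle.load(open('w1.pkl','rb'))
roller(d,55);roller(d,63)
o=arm.observe();print(o['ee_pos'])
E
```

```text
px [385.32968  50.55532] [380.59518  121.573006] ends [ 456.2 -244.4   55. ] [ 471.1 -177.8   55. ] mid [ 463.7 -211.1   55. ] len 68.2 axis deg from +y to +x 12.62
px [385.32968  50.55532] [380.59518  121.573006] ends [ 454.9 -243.9   63. ] [ 469.4 -179.    63. ] mid [ 462.2 -211.5   63. ] len 66.5 axis deg from +y to +x 12.62
[ 386.27170079 -296.83729643  218.45609528]
```

```bash
python3 -m creep '[{"xyz":[0.56,0.8,1],"delta_rot":[-0.11,0.23,-0.07],"hand":1},{"xyz":[0.56,0.8,1],"delta_rot":[0,0,0],"hand":1},{"xyz":[0.56,0.8,1],"delta_rot":[0,0,0],"hand":1},{"xyz":[0.56,0.8,1],"delta_rot":[0,0,0],"hand":1},{"xyz":[0.56,0.8,1],"delta_rot":[0,0,0],"hand":1},{"xyz":[0,0,0],"delta_rot":[0,0,0],"hand":1},{"xyz":[0,0,0],"delta_rot":[0,0,0],"hand":1}]'
python3 - <<'E'
from m import *
d=wv('w2.png')
roller(d,55)
o=arm.observe();print(o['ee_pos'],o['ee_rot'].round(3).tolist())
p=np.array([462.5,-212,36])-o['ee_pos'];print('shift rows',(o['ee_rot'].T@p/20).round(2))
E
```

```text
time: 3.4
ee_pos: [465.1, -205.3, 137.1]
ee_rot: [[0.976, 0.002, 0.219], [-0.219, -0.003, 0.976], [0.003, -1.0, -0.003]]
ft_force: [0.5, -0.8, 0.6]
opening: 87.7
px [322.5 178. ] [322.5 254. ] ends [ 454.2 -250.3   55. ] [ 469.5 -182.7   55. ] mid [ 461.8 -216.5   55. ] len 69.3 axis deg from +y to +x 12.75
[ 464.98701128 -205.52826433  137.2221381 ] [[0.975, 0.002, 0.22], [-0.22, -0.003, 0.975], [0.003, -1.0, -0.002]]
shift rows [-0.06  5.06 -0.33]
```

View pics/w2.png

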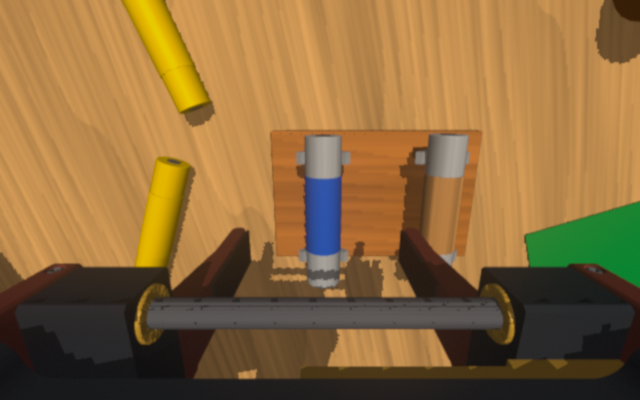

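The blue roller lies centred between the fingers, at column 322 against a finger midpoint of about 325. Descend, correct the along-axis offset, and close.

```bash
python3 -m creep '[{"xyz":[-0.08,1,-0.4],"delta_rot":[0,0,0],"hand":1},{"xyz":[0,1,0],"delta_rot":[0,0,0],"hand":1},{"xyz":[0,1,0],"delta_rot":[0,0,0],"hand":1},{"xyz":[0,1,0],"delta_rot":[0,0,0],"hand":1},{"xyz":[0,0.95,0],"delta_rot":[0,0,0],"hand":1},{"xyz":[0,0.1,0],"delta_rot":[0,0,0],"hand":1},{"xyz":[0,0,0],"delta_rot":[0,0,0],"hand":1}]'
python3 - <<'E'
from m import *
o=arm.observe();print(o['ee_pos'],o['ee_rot'].round(3).tolist())
p=np.array([462,-213,36])-o['ee_pos'];print('shift rows',(o['ee_rot'].T@p/20).round(2))
E
```

```text
time: 4.15
ee_pos: [462.3, -221.2, 40.1]
ee_rot: [[0.974, 0.012, 0.227], [-0.227, -0.009, 0.974], [0.014, -1.0, -0.006]]
ft_force: [-0.6, -0.2, 0.2]
opening: 87.9
[ 462.27203797 -221.15945216   40.11013102] [[0.974, 0.012, 0.227], [-0.227, -0.009, 0.974], [0.014, -1.0, -0.006]]
shift rows [-0.11  0.2   0.4 ]
```

```bash
python3 -m creep '[{"xyz":[-0.11,0.2,0.4],"delta_rot":[0.09,0,0.14],"hand":1},{"xyz":[0,0.03,0],"delta_rot":[0,0,0],"hand":1},{"xyz":[0,0,0],"delta_rot":[0,0,0],"hand":0},{"xyz":[0,0,0],"delta_rot":[0,0,0],"hand":0},{"xyz":[0,0,0],"delta_rot":[0,0,0],"hand":0},{"xyz":[0,0,0],"delta_rot":[0,0,0],"hand":0},{"xyz":[0,0,0],"delta_rot":[0,0,0],"hand":0},{"xyz":[0,0,0],"delta_rot":[0,0,0],"hand":0}]' 55
```

```text
time: 4.95
ee_pos: [464.0, -213.7, 39.2]
ee_rot: [[0.974, 0.005, 0.227], [-0.227, 0.001, 0.974], [0.005, -1.0, 0.002]]
ft_force: [-0.4, -0.2, 0.4]
opening: 43.2
```

```bash
python3 -m creep '[{"xyz":[0,0.2,0],"delta_rot":[0,0,0],"hand":0},{"xyz":[0,0,0],"delta_rot":[0,0,0],"hand":0},{"xyz":[0,0,0],"delta_rot":[0,0,0],"hand":0},{"xyz":[0,0,0],"delta_rot":[0,0,0],"hand":0},{"xyz":[0,0,0],"delta_rot":[0,0,0],"hand":0}]'
python3 -c "
from rig import arm;o=arm.observe();print(o['ee_pos'],o['ft_force'],o['opening'])"
```

```text
time: 5.45
ee_pos: [462.4, -213.2, 34.6]
ee_rot: [[0.974, 0.002, 0.226], [-0.226, 0.002, 0.974], [0.002, -1.0, 0.002]]
ft_force: [-1.0, 0.1, 2.7]
opening: 28.8
[ 462.3938919  -213.23677172   34.56593382] [-0.99393827  0.09922289  2.68276758] 28.807306134668572
```

```bash
python3 -m creep '[{"xyz":[0,-0.5,0],"delta_rot":[0,0,0],"hand":0},{"xyz":[0,-1,0],"delta_rot":[0,0,0],"hand":0},{"xyz":[0,-1,0],"delta_rot":[0,0,0],"hand":0},{"xyz":[0,-1,0],"delta_rot":[0,0,0],"hand":0},{"xyz":[0.35,-0.5,1],"delta_rot":[0,-0.2,0],"hand":0},{"xyz":[0.35,-0.5,1],"delta_rot":[0,-0.2,0],"hand":0},{"xyz":[0.35,-0.5,1],"delta_rot":[0,-0.2,0],"hand":0},{"xyz":[0.35,-0.5,1],"delta_rot":[0,-0.2,0],"hand":0},{"xyz":[0.35,-0.5,1],"delta_rot":[0,-0.2,0],"hand":0},{"xyz":[0.35,-0.5,1],"delta_rot":[0,-0.2,0],"hand":0},{"xyz":[0.35,-0.5,1],"delta_rot":[0,-0.2,0],"hand":0},{"xyz":[0.35,0,1],"delta_rot":[0,-0.2,0],"hand":0},{"xyz":[0.35,0,1],"delta_rot":[0,-0.2,0],"hand":0},{"xyz":[0,0,0],"delta_rot":[0,0,0],"hand":0},{"xyz":[0,0,0],"delta_rot":[0,0,0],"hand":0}]'
python3 - <<'E'
from m import *
import pickle
d=wv('w3.png');pickle.dump(d,open('w3.pkl','wb'));d=cam('side');save(d,'s3.png');pickle.dump(d,open('s3.pkl','wb'))
E
```

```text
time: 6.95
ee_pos: [551.6, -37.3, 184.5]
ee_rot: [[0.999, 0.001, 0.045], [-0.045, 0.005, 0.999], [0.001, -1.0, 0.005]]
ft_force: [-0.3, -0.4, -2.9]
opening: 29.3
```

View pics/w3.png

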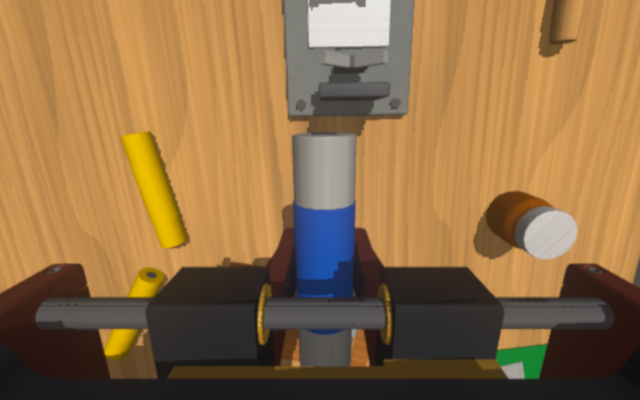

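View pics/s3.png

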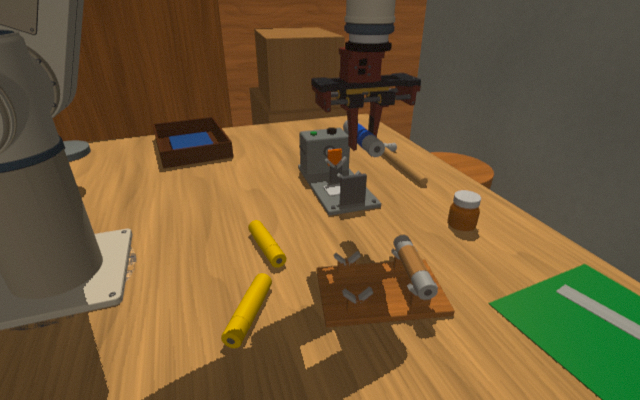

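The roller is held level, its far end at wrist row ~133. The bay is ahead, with the cheek top at (320–389, 84–99). I'll move on 100 mm for a full view of the bay.

```bash
python3 -m creep '[{"xyz":[0.3,0,1],"delta_rot":[0,0,0],"hand":0},{"xyz":[0.3,0,1],"delta_rot":[0,0,0],"hand":0},{"xyz":[0.3,0,1],"delta_rot":[0,0,0],"hand":0},{"xyz":[0.3,0,0.6],"delta_rot":[0,0,0],"hand":0},{"xyz":[0,0,0],"delta_rot":[0,0,0],"hand":0},{"xyz":[0,0,0],"delta_rot":[0,0,0],"hand":0}]'
python3 - <<'E'
from m import *
import pickle
d=wv('w4.png');pickle.dump(d,open('w4.pkl','wb'))
im=cv2.cvtColor(d['color'],cv2.COLOR_RGB2BGR)[0:200,220:420]
cv2.imwrite('pics/w4c.png',cv2.resize(im,(600,600),interpolation=cv2.INTER_CUBIC))
E
```

```text
time: 7.65
ee_pos: [577.5, 29.5, 184.0]
ee_rot: [[0.999, -0.002, 0.054], [-0.054, 0.004, 0.999], [-0.002, -1.0, 0.004]]
ft_force: [-0.5, -0.4, -3.6]
opening: 29.2
```

View pics/w4.png

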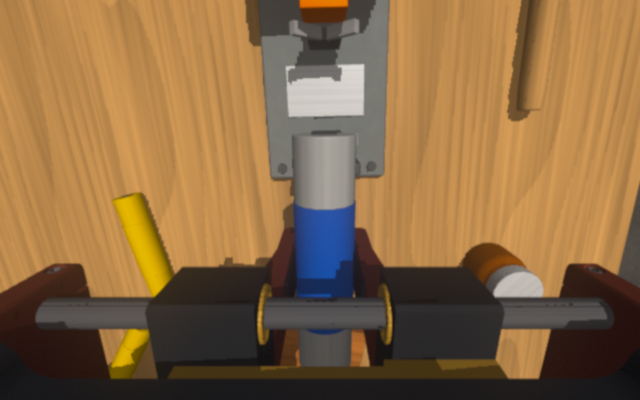

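View pics/w4c.png

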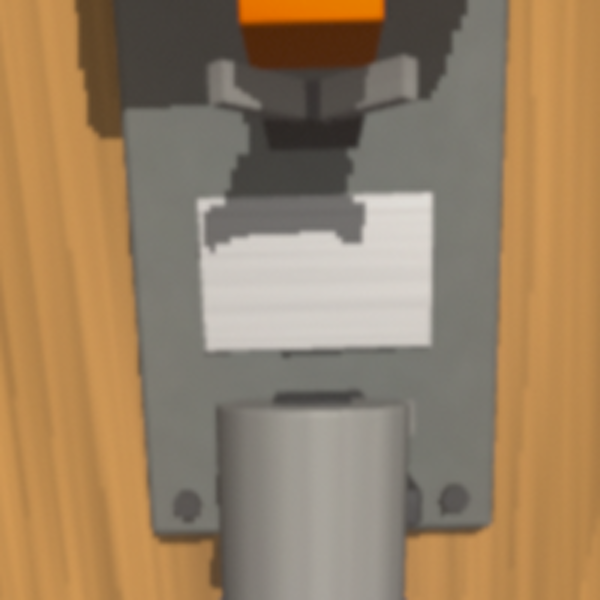

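The orange plate's front top edge shows at wrist (300,8)–(348,7), the far notch at (290–359, 20–38), and the roller end at (296–355, 134). Next I'll compute the bay pose from these and the cheek in w3.

```bash
python3 - <<'E'
from m import *
import pickle
w3=pickle.load(open('w3.pkl','rb'));w4=pickle.load(open('w4.pkl','rb'))
im=cv2.cvtColor(w3['color'],cv2.COLOR_RGB2BGR)[30:130,280:420]
cv2.imwrite('pics/w3c.png',cv2.resize(im,None,fx=5.5,fy=5.5,interpolation=cv2.INTER_CUBIC))
f=lambda x,y:(x/3+220-.0,y/3)
for p,z in [((240,24),95),((385,20),95),((210,62),78),((416,56),78),((238,60),78),((390,70),78)]:
    print(p,onz(w4,*f(*p),z).round(1))
print('roller end top', onz(w4,*f(218,405),219.4).round(1),onz(w4,*f(408,402),204.4).round(1),onz(w4,*f(313,403),219.4))
# base plate side edges, front corners z~8
for p in [(155,535),(492,527),(125,130),(503,130)]: print('base',onz(w4,*f(*p),8).round(1))
E
```

```text
(240, 24) [568.1 180.   95. ]
(385, 20) [603.7 178.9  95. ]
(210, 62) [558.5 176.7  78. ]
(416, 56) [613.  175.1  78. ]
(238, 60) [566.  176.7  78. ]
(390, 70) [606.1 172.2  78. ]
roller end top [568.8  96.7 219.4] [596.4  94.6 204.4] [581.87447545  96.25092342 219.4       ]
base [517.5  35.8   8. ]
base [646.3  32.    8. ]
base [521.6 176.5   8. ]
base [650.  169.5   8. ]
```

View pics/w3c.png

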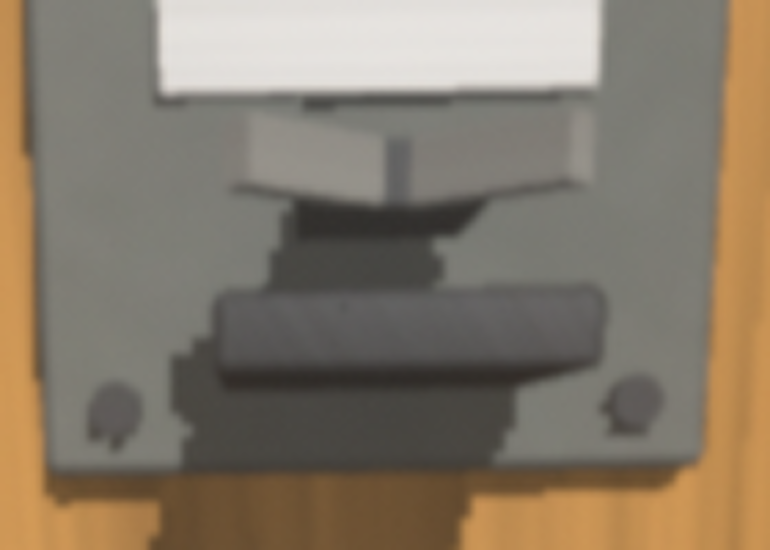

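```bash
python3 -m creep '[{"xyz":[0,0,0],"delta_rot":[-1,-0.24,0.02],"hand":0},{"xyz":[0,0,0],"delta_rot":[-1,0,0],"hand":0},{"xyz":[0,0,0],"delta_rot":[-1,0,0],"hand":0},{"xyz":[0,0,0],"delta_rot":[-0.6,0,0],"hand":0},{"xyz":[0,0,0],"delta_rot":[0,0,0],"hand":0},{"xyz":[0,0,0],"delta_rot":[0,0,0],"hand":0}]'
cat > b.py <<'E'
from h import *
import sys
O=np.array([584.3,126.5,0]);th=np.radians(-1.7)
RB=np.array([[np.cos(th),-np.sin(th),0],[np.sin(th),np.cos(th),0],[0,0,1]])
OFF=np.array([0.5,-20.4,1.5]) # roller mid in tool frame
def st(target=None):
    o=arm.observe();R=np.array(o['ee_rot']);C=np.array(o['ee_pos'])+R@OFF
    b=RB.T@(C-O);Rb=RB.T@R
    a=np.degrees(np.arcsin(-Rb[2,2]));yaw=np.degrees(np.arctan2(Rb[0,2],Rb[1,2]));roll=np.degrees(np.arcsin(Rb[2,0]))
    print('t',round(o['time'],2),'C bay',b.round(1),'tilt %.2f yaw(axis to +x) %.2f roll %.2f'%(a,yaw,roll),'F',(RB.T@o['ft_force']).round(1),'T',np.round(o['ft_torque'],2),'open',round(o['opening'],1))
    ax=Rb[:,2];print('low end',(b+65*ax).round(1),'top edge y,z',(b[1]+65*ax[1]-15*ax[2]).round(1),(b[2]+65*ax[2]+15*ax[1]).round(1),'axis z at y45',(b[2]+(45-b[1])*ax[2]/ax[1]).round(1), 'high end bottom',(b-65*ax)[2]-15*ax[1])
    if target is not None: print('rows',(Rb.T@(np.array(target)-b)/20).round(2))
    return o
E
python3 - <<'E'
from b import *
import pickle
st([0,-22,110])
w3=pickle.load(open('w3.pkl','rb'))
for p in [(320,82.7),(389.6,81.8)]:print('cheek',(RB.T@(onz(w3,*p,81)-O)).round(1))
d=wv('w5.png');pickle.dump(d,open('w5.pkl','wb'))
d=cam('side');save(d,'s5.png')
E
```

```text
time: 8.3
ee_pos: [576.6, 23.2, 184.5]
ee_rot: [[0.999, -0.018, 0.033], [-0.037, -0.359, 0.932], [-0.005, -0.933, -0.36]]
ft_force: [-0.2, -0.1, -2.8]
opening: 29.3
t 8.3 C bay [ -4.  -94.7 203. ] tilt 21.08 yaw(axis to +x) 0.33 roll -0.28 F [-0.2 -0.1 -2.8] T [ 0.34 -0.09 -0.05] open 29.3
low end [ -3.6 -34.1 179.6] top edge y,z -28.7 193.6 axis z at y45 149.1 high end bottom 212.35631329036133
rows [0.19 3.03 5.07]
cheek [-29.1 -65.1  81. ]
cheek [ 28.5 -65.2  81. ]
```

View pics/w5.png

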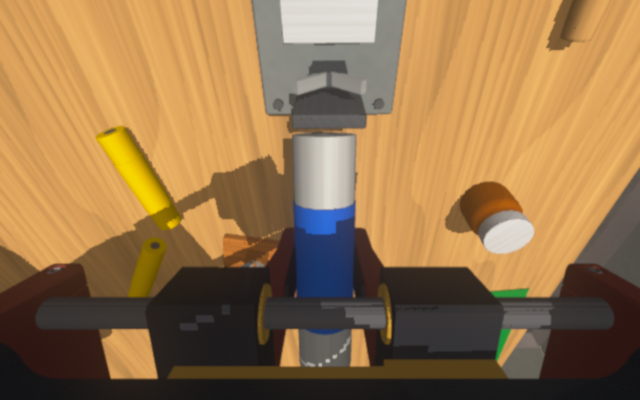

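View pics/s5.png

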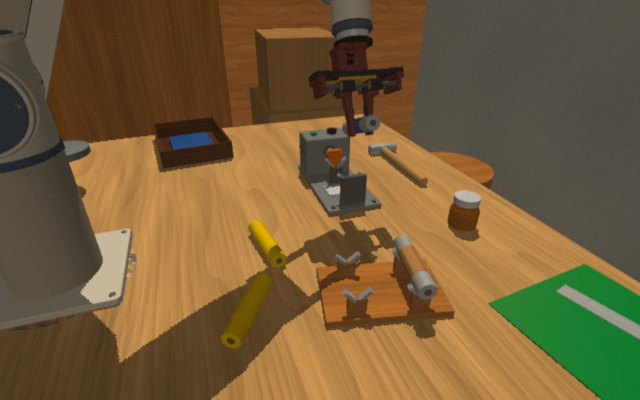

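The bay frame checks out: the cheek's inner face measures y −65.1, centred at x −0.3. The roller is still tight in the hand, tilted 21°. I'll approach to just short of the plate.

```bash
python3 -m creep '[{"xyz":[0.05,0.6,1],"delta_rot":[0,0,0],"hand":0},{"xyz":[0.05,0.6,1],"delta_rot":[0,0,0],"hand":0},{"xyz":[0.05,0.6,1],"delta_rot":[0,0,0],"hand":0},{"xyz":[0.04,0.6,1],"delta_rot":[0,0,0],"hand":0},{"xyz":[0,0.6,0.8],"delta_rot":[0,0,0],"hand":0},{"xyz":[0,0,0],"delta_rot":[0,0,0],"hand":0},{"xyz":[0,0,0],"delta_rot":[0,0,0],"hand":0}]'
python3 - <<'E'
from b import *
st([0,-20,103])
E
```

```text
time: 9.1
ee_pos: [585.5, 87.3, 94.2]
ee_rot: [[0.999, -0.016, 0.045], [-0.048, -0.353, 0.934], [0.001, -0.936, -0.353]]
ft_force: [0.0, 0.4, -2.9]
opening: 28.9
t 9.1 C bay [  3.  -30.5 112.7] tilt 20.68 yaw(axis to +x) 1.08 roll 0.05 F [ 0.   0.4 -2.9] T [ 0.29 -0.13  0.01] open 28.9
low end [ 4.2 30.3 89.8] top edge y,z 35.6 103.8 axis z at y45 84.2 high end bottom 121.65274515736469
rows [-0.16  0.27  0.66]
```

```bash
python3 -m creep '[{"xyz":[-0.16,0.27,0.66],"delta_rot":[0,-0.18,0],"hand":0},{"xyz":[0,0,0],"delta_rot":[0,0,0],"hand":0},{"xyz":[0,0,0],"delta_rot":[0,0,0],"hand":0}]'
python3 - <<'E'
from b import *
st([0,-17,99.5])
d=wv('w6.png')
im=cv2.cvtColor(d['color'],cv2.COLOR_RGB2BGR)[0:200,220:420]
cv2.imwrite('pics/w6c.png',cv2.resize(im,(600,600),interpolation=cv2.INTER_CUBIC))
d=cam('scene')
im=cv2.cvtColor(d['color'],cv2.COLOR_RGB2BGR)[130:270,330:510]
cv2.imwrite('pics/sc6.png',cv2.resize(im,None,fx=4.2,fy=4.2,interpolation=cv2.INTER_CUBIC))
E
```

```text
time: 9.4
ee_pos: [583.5, 97.6, 85.5]
ee_rot: [[0.999, -0.015, 0.028], [-0.031, -0.352, 0.935], [-0.004, -0.936, -0.352]]
ft_force: [0.9, -0.2, -3.3]
opening: 29.1
t 9.4 C bay [  0.7 -20.3 104.1] tilt 20.63 yaw(axis to +x) 0.02 roll -0.22 F [ 0.9 -0.1 -3.3] T [ 0.29 -0.09  0.02] open 29.1
low end [ 0.7 40.5 81.2] top edge y,z 45.8 95.2 axis z at y45 79.5 high end bottom 112.96659901996993
rows [-0.03  0.16  0.24]
```

View pics/w6c.png

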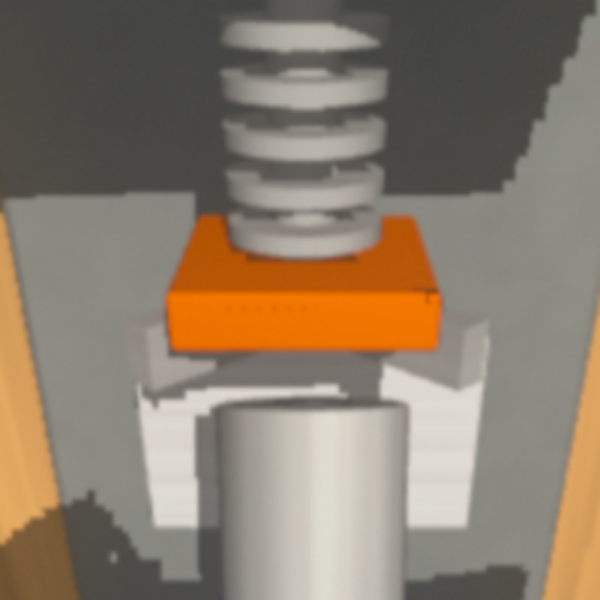

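View pics/sc6.png

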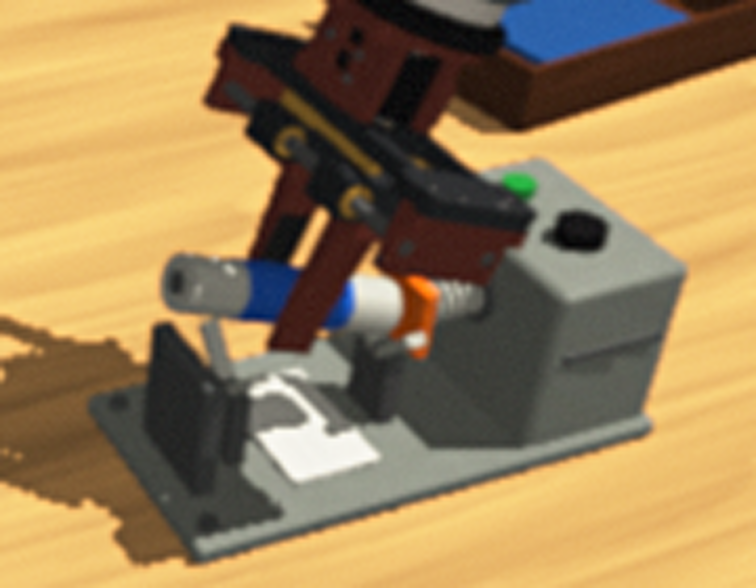

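The low end sits just short of the orange plate, below its top edge, and is centred over the V to about 1 mm. The raised end is clear above the cheek. Drop to notch height, then push.

```bash
python3 -m creep '[{"xyz":[-0.06,0.17,0.22],"delta_rot":[0,0,0],"hand":0},{"xyz":[0,0,0],"delta_rot":[0,0,0],"hand":0},{"xyz":[0,0,0],"delta_rot":[0,0,0],"hand":0}]'
python3 - <<'E'
from b import *
st([-0.5,-10,97])
E
```

```text
time: 9.8
ee_pos: [582.6, 100.5, 81.1]
ee_rot: [[0.999, -0.014, 0.029], [-0.032, -0.352, 0.936], [-0.003, -0.936, -0.352]]
ft_force: [-0.4, 0.0, -3.3]
opening: 28.5
t 9.8 C bay [ -0.4 -17.4  99.7] tilt 20.61 yaw(axis to +x) 0.08 roll -0.17 F [-0.4  0.  -3.3] T [ 0.24 -0.14 -0.03] open 28.5
low end [-0.3 43.4 76.8] top edge y,z 48.7 90.8 axis z at y45 76.2 high end bottom 108.50298518755223
rows [-0.01 -0.01  0.39]
```

```bash
python3 -m creep '[{"xyz":[0,0,0.2],"delta_rot":[0,0,0],"hand":0},{"xyz":[0,0,0.2],"delta_rot":[0,0,0],"hand":0},{"xyz":[0,0,0],"delta_rot":[0,0,0],"hand":0}]'
python3 - <<'E'
from b import *
st([-0.5,0,94])
E
```

```text
time: 10.1
ee_pos: [582.8, 108.0, 78.3]
ee_rot: [[0.999, -0.014, 0.029], [-0.032, -0.353, 0.935], [-0.003, -0.936, -0.353]]
ft_force: [1.0, -2.2, -2.6]
opening: 28.9
t 10.1 C bay [-0.3 -9.9 96.9] tilt 20.67 yaw(axis to +x) 0.08 roll -0.18 F [ 1.  -2.2 -2.6] T [-0.02 -0.11 -0.03] open 28.9
low end [-0.2 50.9 73.9] top edge y,z 56.2 88.0 axis z at y45 76.2 high end bottom 105.80390077633068
rows [-0.01 -0.04  0.52]
```

Plate contact is confirmed: −2.2 N along y, contact height 88. Push on.

```bash
python3 -m creep '[{"xyz":[0,-0.02,0.35],"delta_rot":[0,0,0],"hand":0},{"xyz":[0,-0.02,0.35],"delta_rot":[0,0,0],"hand":0},{"xyz":[0,-0.02,0.3],"delta_rot":[0,0,0],"hand":0},{"xyz":[0,0,0],"delta_rot":[0,0,0],"hand":0}]'
python3 - <<'E'
from b import *
st([-0.5,8,91.3])
d=wv('w7.png')
im=cv2.cvtColor(d['color'],cv2.COLOR_RGB2BGR)[0:200,220:420]
cv2.imwrite('pics/w7c.png',cv2.resize(im,(500,500),interpolation=cv2.INTER_CUBIC))
E
```

```text
time: 10.5
ee_pos: [583.2, 125.4, 73.1]
ee_rot: [[0.999, -0.016, 0.029], [-0.033, -0.358, 0.933], [-0.005, -0.933, -0.359]]
ft_force: [1.4, -6.9, -0.1]
opening: 29.2
t 10.5 C bay [-0.5  7.6 91.6] tilt 21.02 yaw(axis to +x) 0.07 roll -0.27 F [ 1.6 -6.8 -0.1] T [-0.76 -0.17 -0.01] open 29.2
low end [-0.4 68.3 68.2] top edge y,z 73.7 82.2 axis z at y45 77.2 high end bottom 100.86465835000683
rows [-0.    0.    0.02]
```

View pics/w7c.png

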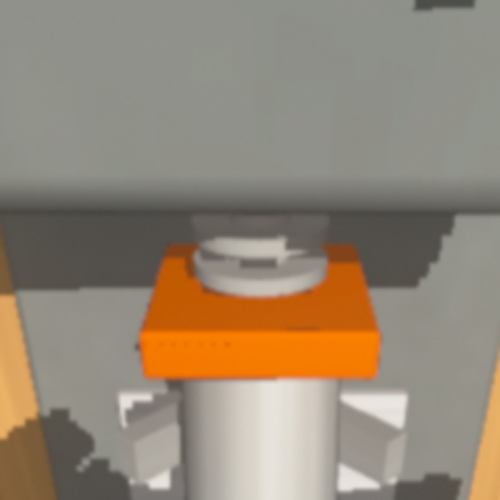

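The plate is pushed back ~20 mm (6.8 N, matching 2+250·0.019) with the −y end still raised ~20 mm above the cheek top. Tip down in steps.

```bash
python3 -m creep '[{"xyz":[0,0.13,0.11],"delta_rot":[0.6,0,0.02],"hand":0},{"xyz":[0,0.13,0.1],"delta_rot":[0.6,0,0.02],"hand":0},{"xyz":[0,0.14,0.1],"delta_rot":[0.6,0,0.01],"hand":0},{"xyz":[0,0,0],"delta_rot":[0,0,0],"hand":0}]'
python3 - <<'E'
from b import *
st([-0.5,8,82.5])
E
```

```text
time: 10.95
ee_pos: [583.1, 126.4, 63.3]
ee_rot: [[0.999, -0.017, 0.029], [-0.031, -0.186, 0.982], [-0.011, -0.982, -0.186]]
ft_force: [-0.1, -3.4, -1.7]
opening: 28.8
t 10.95 C bay [-0.4  5.1 83.1] tilt 10.73 yaw(axis to +x) -0.02 roll -0.65 F [ 0.  -3.4 -1.7] T [-0.31 -0.06  0.07] open 28.8
low end [-0.5 69.  71. ] top edge y,z 71.8 85.7 axis z at y45 75.5 high end bottom 80.46608666020609
rows [-0.    0.    0.15]
```

```bash
python3 -m creep '[{"xyz":[0,0,0.16],"delta_rot":[0,0,0.06],"hand":0},{"xyz":[0,0,0],"delta_rot":[0,0,0],"hand":0}]'
python3 - <<'E'
from b import *
st([-0.5,7.5,82])
d=wv('w8.png')
d=cam('scene')
im=cv2.cvtColor(d['color'],cv2.COLOR_RGB2BGR)[130:270,330:510]
cv2.imwrite('pics/sc8.png',cv2.resize(im,None,fx=4.2,fy=4.2,interpolation=cv2.INTER_CUBIC))
E
```

```text
time: 11.15
ee_pos: [583.0, 127.8, 62.9]
ee_rot: [[0.999, -0.025, 0.029], [-0.033, -0.188, 0.982], [-0.019, -0.982, -0.189]]
ft_force: [-0.4, -4.9, -0.5]
opening: 29.0
t 11.15 C bay [-0.5  6.6 82.7] tilt 10.90 yaw(axis to +x) 0.01 roll -1.06 F [-0.2 -4.9 -0.5] T [-0.43 -0.07  0.03] open 29.0
low end [-0.5 70.4 70.4] top edge y,z 73.2 85.1 axis z at y45 75.3 high end bottom 80.23118645093032
rows [-0.    0.02  0.05]
```

View pics/w8.png

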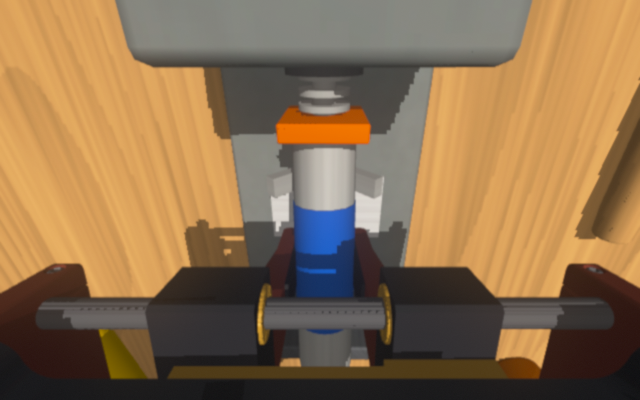

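View pics/sc8.png

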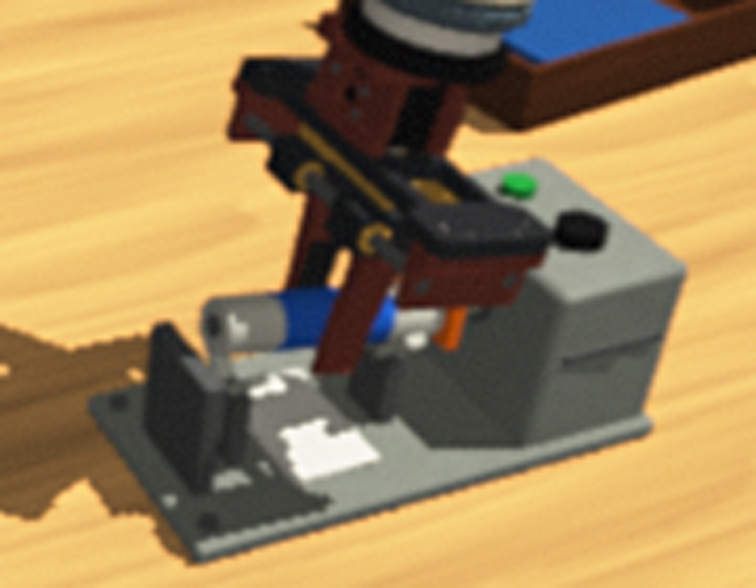

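There is no slip: the blue edge is still at wrist row 205, and the end passes under the plate's top edge at row 142. The raised end is inside the cheek, and I'll finish tipping it down.

```bash
python3 -m creep '[{"xyz":[0,0.13,0.14],"delta_rot":[0.6,0,-0.1],"hand":0},{"xyz":[0,0.13,0.13],"delta_rot":[0.6,0,-0.09],"hand":0},{"xyz":[0,0,0],"delta_rot":[0,0,0],"hand":0}]'
python3 - <<'E'
from b import *
st([-0.5,7.5,75.5])
E
```

```text
time: 11.55
ee_pos: [583.6, 130.9, 57.3]
ee_rot: [[1.0, -0.001, 0.027], [-0.027, -0.071, 0.997], [0.001, -0.997, -0.071]]
ft_force: [-1.4, -3.1, -2.1]
opening: 29.0
t 11.55 C bay [-0.3  7.4 77.5] tilt 4.09 yaw(axis to +x) -0.15 roll 0.08 F [-1.3 -3.1 -2.1] T [-0.4  -0.01  0.09] open 29.0
low end [-0.5 72.2 72.9] top edge y,z 73.3 87.9 axis z at y45 74.8 high end bottom 67.2216574247199
rows [-0.01  0.1   0.01]
```

```bash
python3 -m creep '[{"xyz":[0,0.1,0.07],"delta_rot":[0.7,0,0],"hand":0},{"xyz":[0,0,0],"delta_rot":[0,0,0],"hand":0},{"xyz":[0,0,0],"delta_rot":[0,0,0],"hand":0}]'
python3 - <<'E'
from b import *
st([-0.5,6,75])
d=cam('scene')
im=cv2.cvtColor(d['color'],cv2.COLOR_RGB2BGR)[130:270,330:510]
cv2.imwrite('pics/sc9.png',cv2.resize(im,None,fx=4.2,fy=4.2,interpolation=cv2.INTER_CUBIC))
E
```

```text
time: 11.85
ee_pos: [583.4, 131.4, 54.8]
ee_rot: [[1.0, 0.0, 0.026], [-0.026, -0.002, 1.0], [0.0, -1.0, -0.002]]
ft_force: [-0.6, -3.4, 0.3]
opening: 29.3
t 11.85 C bay [-0.5  6.4 75.2] tilt 0.09 yaw(axis to +x) -0.20 roll 0.02 F [-0.5 -3.4  0.3] T [-0.48  0.04 -0.08] open 29.3
low end [-0.8 71.4 75.1] top edge y,z 71.5 90.1 axis z at y45 75.2 high end bottom 60.31621163395481
rows [ 0.    0.01 -0.02]
```

View pics/sc9.png

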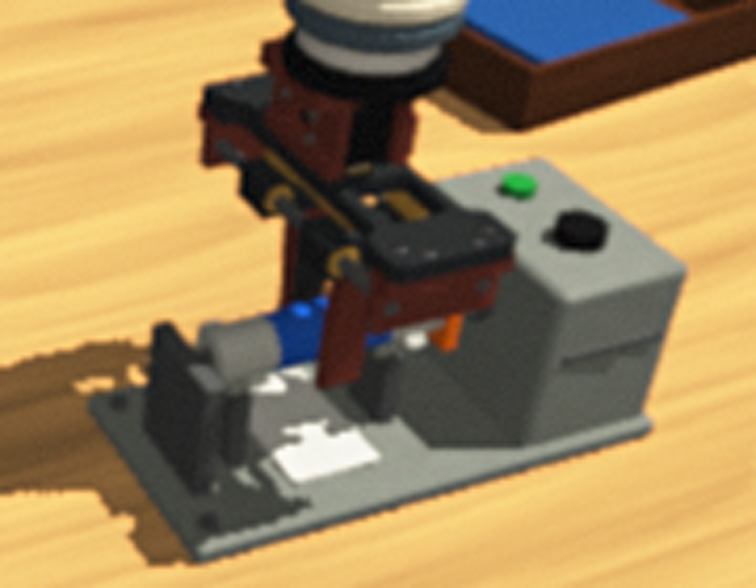

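The roller is level at 75.2 mm and inside the cheek. I'll ease it back towards the cheek, then release.

```bash
python3 -m creep '[{"xyz":[0,0,-0.12],"delta_rot":[0,0,0],"hand":0},{"xyz":[0,0,-0.12],"delta_rot":[0,0,0],"hand":0},{"xyz":[0,0,0],"delta_rot":[0,0,0],"hand":0.5},{"xyz":[0,0,0],"delta_rot":[0,0,0],"hand":0.7},{"xyz":[0,0,0],"delta_rot":[0,0,0],"hand":0.7},{"xyz":[0,0,0],"delta_rot":[0,0,0],"hand":0.7},{"xyz":[0,0,0],"delta_rot":[0,0,0],"hand":0.7},{"xyz":[0,0,0],"delta_rot":[0,0,0],"hand":0.7}]'
python3 - <<'E'
from b import *
st()
d=wv('w10.png')
E
```

```text
time: 12.7
ee_pos: [585.2, 129.8, 55.9]
ee_rot: [[1.0, 0.004, 0.024], [-0.024, 0.0, 1.0], [0.004, -1.0, 0.001]]
ft_force: [0.1, 0.3, -0.4]
opening: 61.4
t 12.7 C bay [ 1.2  4.8 76.3] tilt -0.03 yaw(axis to +x) -0.35 roll 0.25 F [ 0.1  0.3 -0.4] T [-0.03 -0.1  -0.  ] open 61.4
low end [ 0.8 69.8 76.3] top edge y,z 69.8 91.3 axis z at y45 76.3 high end bottom 61.27585319291258
```

View pics/w10.png

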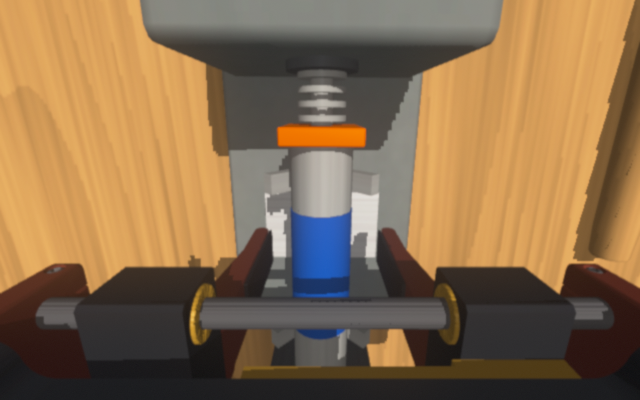

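Released: the fingers are clear at 61 mm and the plate bears on the roller's end. Raise straight up and away.

```bash
python3 -m creep '[{"xyz":[0,-0.5,0],"delta_rot":[0,0,0],"hand":0.7},{"xyz":[0,-1,0],"delta_rot":[0,0,0],"hand":0.7},{"xyz":[0,-1,0],"delta_rot":[0,0,0],"hand":0.7},{"xyz":[0,-1,0],"delta_rot":[0,0,0],"hand":0.7},{"xyz":[0,-1,0],"delta_rot":[0,0,0],"hand":0.7},{"xyz":[0,-1,0],"delta_rot":[0,0,0],"hand":0.7},{"xyz":[0,-1,-0.5],"delta_rot":[0,0,0],"hand":0.7},{"xyz":[0,-1,-1],"delta_rot":[0,0,0],"hand":0.7},{"xyz":[0,-0.5,-1],"delta_rot":[0,0,0],"hand":0.7},{"xyz":[0,0,-1],"delta_rot":[0,0,0],"hand":0.7},{"xyz":[0,0,-1],"delta_rot":[0,0,0],"hand":0.7},{"xyz":[0,0,0],"delta_rot":[0,0,0],"hand":0.7},{"xyz":[0,0,0],"delta_rot":[0,0,0],"hand":0.7}]'
python3 - <<'E'
from b import *
st()
import pickle
d=wv('w11.png');pickle.dump(d,open('w11.pkl','wb'))
d=cam('scene');save(d,'sc11.png');pickle.dump(d,open('sc11.pkl','wb'))
a=cv2.cvtColor(d['color'],cv2.COLOR_RGB2BGR)[140:270,330:510]
d=cam('side')
b=cv2.cvtColor(d['color'],cv2.COLOR_RGB2BGR)[100:230,280:400]
cv2.imwrite('pics/fin.png',cv2.resize(np.hstack([a,b]),None,fx=2.6,fy=2.6,interpolation=cv2.INTER_CUBIC))
E
```

```text
time: 14.05
ee_pos: [582.6, 37.1, 232.0]
ee_rot: [[1.0, 0.011, 0.023], [-0.023, 0.001, 1.0], [0.011, -1.0, 0.001]]
ft_force: [0.6, -0.2, -0.2]
opening: 61.6
t 14.05 C bay [  1.3 -88.  252.4] tilt -0.07 yaw(axis to +x) -0.37 roll 0.65 F [ 0.6 -0.1 -0.2] T [-0.03 -0.1   0.05] open 61.6
low end [  0.8 -23.  252.5] top edge y,z -23.0 267.5 axis z at y45 252.6 high end bottom 237.3426948180488
```

View pics/fin.png

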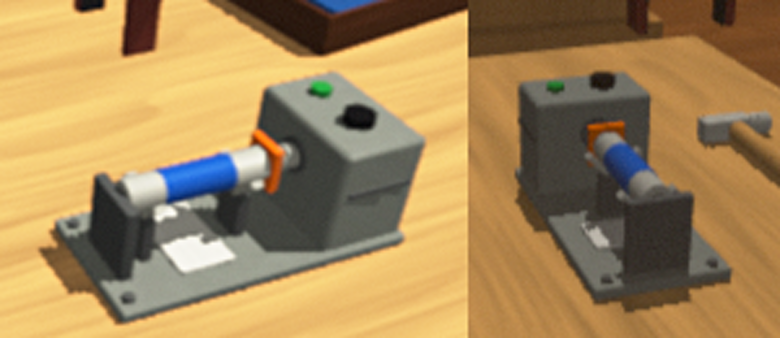

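View pics/w11.png

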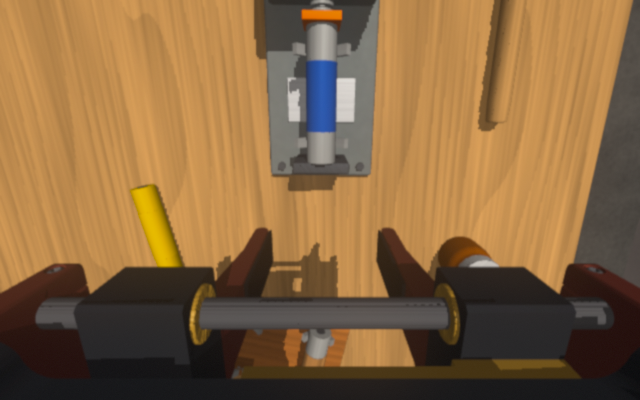

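View pics/sc11.png

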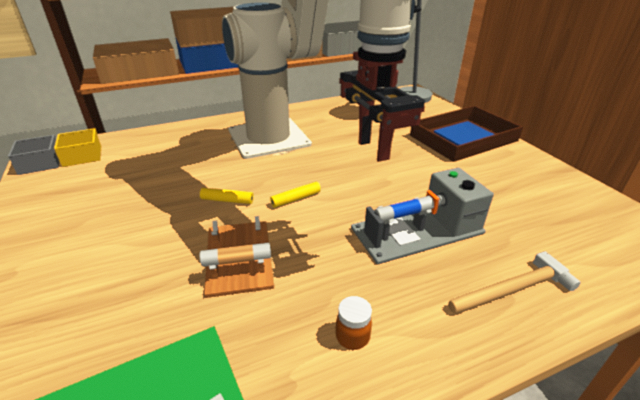

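The roller lies in the bay between cheek and plate, and the hand is clear. Now a numeric check of seating.

```bash
python3 - <<'E'
from b import *
from m import roller
import pickle
d=pickle.load(open('w11.pkl','rb'))
im=cv2.cvtColor(d['color'],cv2.COLOR_RGB2BGR)[0:190,250:400]
cv2.imwrite('pics/w11c.png',cv2.resize(im,None,fx=3.1,fy=3.1,interpolation=cv2.INTER_CUBIC))
roller(d,80)
for y in (-65,0,65,53):
  print(y,[proj(d,O+RB@np.array([0,y,z])).round(1).tolist() for z in (90,81)])
for n,z in (('scene',75),):
  s=pickle.load(open('sc11.pkl','rb'))
  m=cv2.inRange(cv2.cvtColor(s['color'],cv2.COLOR_RGB2HSV),(105,120,40),(130,255,255));m[:190]=0;m[240:]=0;m[:,:370]=0;m[:,450:]=0
  ys,xs=np.nonzero(m);b=cv2.boxPoints(cv2.minAreaRect(np.c_[xs,ys].astype(np.float32)));b=b[np.argsort(b[:,0])]
  print('scene sleeve px',b[:2].mean(0),b[2:].mean(0),'expected seated',proj(s,O+RB@np.array([0,-34,75])),proj(s,O+RB@np.array([0,34,75])))
E
```

```text
px [321.  61.] [321. 131.] ends [582.9  94.2  80. ] [584.6 160.   80. ] mid [583.8 127.1  80. ] len 65.8 axis deg from +y to +x 1.49
-65 [[321.3, 164.4], [321.3, 163.0]]
0 [[321.6, 97.2], [321.6, 97.7]]
65 [[321.9, 21.2], [321.9, 24.0]]
53 [[321.8, 35.9], [321.8, 38.3]]
scene sleeve px [392.6471  211.58821] [419.94122 204.7647 ] expected seated [389.76814837 212.25973082] [417.45724382 205.29849097]
```

View pics/w11c.png

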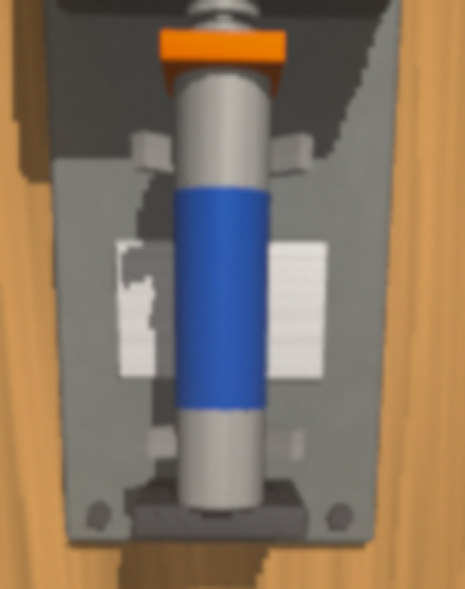

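```bash
python3 - <<'E'
from b import *
import pickle
s=pickle.load(open('sc11.pkl','rb'))
print('cheek inner top corners',[proj(s,O+RB@np.array([x,-65,81])).round(1).tolist() for x in(-30,30)],'seen (369.8,206.6) (383.2,221.5)')
print('housing',[proj(s,O+RB@np.array(p)).round(1).tolist() for p in([-60,100,110],[60,100,110],[60,180,110])],'seen (432,173)(465.5,202)(493.6,194)')
im=cv2.cvtColor(s['color'],cv2.COLOR_RGB2BGR)[180:250,350:450]
cv2.imwrite('pics/z.png',cv2.resize(im,None,fx=7,fy=7,interpolation=cv2.INTER_CUBIC))
E
```

```text
cheek inner top corners [[370.2, 205.3], [384.1, 221.7]] seen (369.8,206.6) (383.2,221.5)
housing [[430.0, 172.0], [464.1, 200.7], [495.4, 192.6]] seen (432,173)(465.5,202)(493.6,194)
```

View pics/z.png

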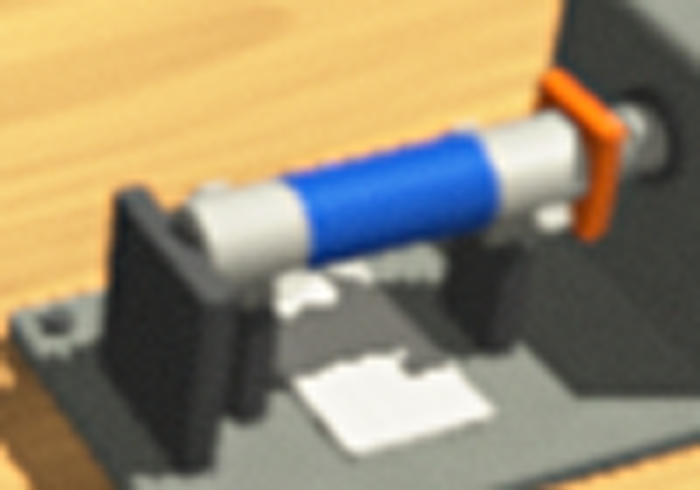

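```bash
python3 - <<'E'
from b import *
import pickle
s=pickle.load(open('sc11.pkl','rb'));w=pickle.load(open('w11.pkl','rb'))
P=lambda d,p:proj(d,O+RB@np.array(p,float))
c=lambda p:((P(s,p)-[350,180])*7).round(0).tolist()
t=np.radians(np.arange(0,360,45))
for y in(-65,-59): print('end ring y',y,[c([15*np.cos(a),y,75+15*np.sin(a)]) for a in t])
for y in(65,71): print('plate front top corners',y,c([-18,y,95]),c([18,y,95]),'wrist crop',((P(w,[0,y,95])-[250,0])*3.1).round(0))
E
```

```text
end ring y -65 [[211.0, 278.0], [207.0, 241.0], [191.0, 209.0], [173.0, 200.0], [163.0, 220.0], [167.0, 257.0], [183.0, 288.0], [201.0, 298.0]]
end ring y -59 [[229.0, 273.0], [225.0, 236.0], [209.0, 204.0], [191.0, 196.0], [181.0, 216.0], [185.0, 252.0], [200.0, 284.0], [219.0, 293.0]]
plate front top corners 65 [535.0, 72.0] [603.0, 135.0] wrist crop [223.  60.]
plate front top corners 71 [551.0, 68.0] [620.0, 130.0] wrist crop [223.  37.]
```

```bash
python3 -c "
from rig import arm
print(arm.finish_job());print(arm.observe()['time'])"
```

```text
the job is handed in; nothing more can be done
None
the job is handed in; nothing more can be done
```

The blue roller is in the bay, level and let go, and the job was handed in shortly after 14.2 s on the robot's clock, against the 38 s limit. The hand-in reports no verdict.

- **How it went in:** I took the roller from the rack and tilted it about 21°. I pushed the orange plate back about 20 mm with its low end (6.8 N at most) while the other end was still raised. I then tipped that end down inside the fixed cheek, eased it back and opened the fingers.
- **Last checks, wrist view:**
  - The roller's end is at the cheek, about 1 mm from the predicted seated position.
  - The plate is pushed back about 11–12 mm, which fits a seated roller.
  - The sleeve's middle is within about 1 mm of the bay's middle.
- **Level:** In the scene view the sleeve's two ends are within 1 pixel of the expected rows. The axis stood 75.2 mm up just before release.
- **Surroundings:** The hand was clear and the wrist force was about zero. The tan roller still lay in the rack.
- **One disagreement:** In the blurrier scene view, the sleeve and the roller's end at the cheek looked about 6 mm nearer the plate than predicted. I put that down to the curved, shaded edges, since the plate's position in both views fits a seated roller.

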